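# Put the dried-out markers in the collection jar

## Robot

A 7-joint arm with a two-finger parallel gripper is mounted at the origin on the work surface. World frame = base frame: x ahead of the robot, y to its left, z up, the work surface at z = 0. Lengths are in m, angles in degrees, forces in N, time in s.
With the tool pointing down it reaches from about 0.425 to 0.875 m from the base axis. Payload 4.7 kg.
Tool frame: the origin (TCP) lies between the finger pads; the fingertips stand 17 mm ahead of it and the grasp point (between the pads) lies 2 mm behind it; z points along the fingers, y is the line along which they close (so a half turn about z gives the same grasp; the last joint's range is limited). The gripper opens to 85 mm and grips with 20 to 120 N. Pads are 22 mm wide; open, the fingers measure 114 mm over their backs; the gripper's body (76 mm by 85 mm) begins 54 mm behind the grasp point. The pads swing forward as they close: fully open they stand 13 mm farther back than shut.
Start: joints at [71.969, 18.392, -4.016, 83.108, 1.295, 78.541, -3.26], TCP at [0.21, -0.615, 0.248] pointing down, gripper open.
Joint ranges: [-163.93, 163.93], [-17.29, 119.83], [-79.2, 71.16], [3.27, 140.29], [-89.18, 269.18], [5.43, 117.66], [-154.24, 154.24]. Speed limits (degrees/s): [147.25, 147.25, 180, 180, 180, 180, 180].

## Interface

Orientations are given as a 3x3 rotation matrix whose columns are the frame's x, y, z axes.
In Python, from cell import observe, cams, r gives the robot as it stands.
- The arm moves only by the shell command python3 -m crank 'ROWS' [FORCE]. ROWS is JSON, a list of rows, each an object with "claw": the finger opening in m, from 0 to 0.0854; "offset": the shift along the tool's x, y, z in m, a list of three; "rot": the turn, a rotation vector about the tool's x, y, z in degrees, a list of three. In form: [{"claw": claw, "offset": [dx, dy, dz], "rot": [rx, ry, rz]}, ...]. A call has 1 to 20 rows; each row is the pose to reach, as a shift and turn from the pose commanded when the call began, along the tool's axes at that moment; what a row does not reach only later rows make up. A row lasts 1/12 s, in which the tool goes at most 41.7 mm and 7.16 degrees, less where a joint would pass 70% of its speed; a pose out of reach is approached as far as the arm can. A call with a gripper value outside its range is refused whole. The fingers move at their own pace and stop on an object; FORCE is the grip in N (left out, the last holds). Time passes only in rows, so rows that repeat a pose let the fingers close. It gives the time, the measured TCP pose, the force, the opening and the grip force at its end, in the units of the state.
- observe(): the state, without advancing time (a new reading comes with each control period).
- cams.snapshot(name): name is "scene" or "side" or "wrist"; returns the picture (384x512x3 uint8, red, green, blue); there is no depth.
- cams.calibration(name): a dict with "mtx" (3x3 intrinsics, pixels), "k1" (the pictures are not rectified: a ray, as slopes to the right and down, at radius r is drawn at 1 + k1 r^2 times it, then the intrinsics apply), "rvec" (rotation vector, rad) and "tvec" (3), from world to camera coordinates, as OpenCV has them; the wrist camera has in their place "tool_from_camera" (4x4, takes a point from camera to tool coordinates, whose origin is the TCP and whose axes are the flange's). Camera axes: x right, y down, z forward; pixel columns grow to the right and rows downward; lengths in m; the calibration is good to about 2 mm. A picture is of the moment at which its call begins: read the wrist's pose just before it. calibration takes no time and is no camera call.
- r.job_done(): hands the job in; it is judged then, once.
The state is a dict: "t": time; "joint_pos": joint angles; "joint_vel": joint speeds; "tau": joint torques, N m; "eef_pos": TCP position; "ee_rot": TCP orientation; "ft_force": force on the tool from outside, world axes, zero at the start; "wrist_torque": the same for the moment, N m; "width": finger opening in m; "gripper_force": force on a finger pad.
Only numpy, scipy, OpenCV 4.12 (cv2) and the standard library are available. Lean on these libraries where they do the work, as an engineer would, in place of code of your own. Each camera call takes 0.05 s, during which the arm holds its last target. There are 200 camera calls.

## Task

The two orange-capped markers are dried out: take them out of the marker block one at a time and drop each through the narrow neck of the slanted clear jar, so that both end up lying fully inside it. Leave the two blue-capped markers standing in the block, and do not disturb the mug or the roll of tape.

Things in the scene. Friction and masses are not known exactly. Their poses are not given: they have to be found in the camera images.
- marker_orange1: loose marker pen, 130 mm long, 20 to 45 g: smooth, round, 20 mm thick all along; white barrel (lower 85 mm), orange cap (upper 45 mm). It stands cap up in one of the block's four holes, which one varies. Origin: centre of its foot (the barrel end); z runs along the pen from foot to cap
- marker_orange1_top (a point): centre of the flat cap end of that marker, 130 mm from its foot along its axis
- marker_orange2: loose marker pen, 130 mm long, 20 to 45 g: smooth, round, 20 mm thick all along; white barrel (lower 85 mm), orange cap (upper 45 mm). It stands cap up in one of the block's four holes, which one varies. Origin: centre of its foot (the barrel end); z runs along the pen from foot to cap
- marker_orange2_top (a point): centre of the flat cap end of that marker, 130 mm from its foot along its axis
- marker_blue1: loose marker pen, 130 mm long, 20 to 45 g: smooth, round, 20 mm thick all along; white barrel (lower 85 mm), blue cap (upper 45 mm). It stands cap up in one of the block's four holes, which one varies. Origin: centre of its foot (the barrel end); z runs along the pen from foot to cap
- marker_blue1_top (a point): centre of the flat cap end of that marker, 130 mm from its foot along its axis
- marker_blue2: loose marker pen, 130 mm long, 20 to 45 g: smooth, round, 20 mm thick all along; white barrel (lower 85 mm), blue cap (upper 45 mm). It stands cap up in one of the block's four holes, which one varies. Origin: centre of its foot (the barrel end); z runs along the pen from foot to cap
- marker_blue2_top (a point): centre of the flat cap end of that marker, 130 mm from its foot along its axis
- block: fixed grey marker block, 56 x 190 x 45 mm (its x, y, z), on the desk; four upright round holes 24 mm wide, 40 mm deep, in a row along its y, 45 mm apart; the markers' feet stand 5 mm and their tops 135 mm above the desk. Origin: centre of its underside; pinch a cap along the block's x, where no neighbour stands
- jar: fixed clear round jar, 200 mm long, leaning 30 degrees from vertical in a wooden slant stand, its mouth end nearer the robot. Origin: centre of its outer bottom; z runs along its axis out through the mouth, y is level. Belly 100 mm across (wall 4 mm, floor 5 mm) up to z = 150 mm, shoulder to z = 176 mm, then a straight neck to the mouth at z = 200 mm
- jar_mouth (a point): centre of the jar's round mouth, in the plane of its rim, about 215 mm above the desk; the opening and neck are about 48 mm wide inside, with a green collar 68 mm across outside. A pen let go with its foot well down the neck, along the jar's axis, slides in by its own weight
- mug: loose white mug, 76 mm across, 85 mm high, stands on the desk; bystander. Origin: centre of its underside
- tape: loose roll of yellow parcel tape lying flat, 100 mm across, 48 mm high; bystander. Origin: centre of its underside
There are look-alikes about, which are no part of the job. What is shaped like the marker_orange1 but pink is not meant.

How it is judged:
By the outcome, as a careful person would: the job done as asked, in the order asked, and still so for the second after the job is handed in, with the robot touching nothing.
It also fails if it takes over 56 s, if anything falls off the work surface, if the arm or the gripper's body presses on something with over 40 N, if the wrist force passes 120 N, or if a joint passes its speed limit or range.

## Working session

There is one attempt and no reset: what is moved stays moved. The work goes in short steps, Python scripts to look and compute and a shell command to move; the robot and the scene stay as the last step left them, time stands still between calls to the robot, and variables do not carry over. Pictures are saved under pics/ and viewed, at most 10 in all, crops included, and the job is handed in when it is done.

```bash
ls; mkdir -p pics; python3 - <<'E'
from cell import observe,cams,r
import cv2,numpy as np
for n in("scene","side"):
    cv2.imwrite(f"pics/{n}0.png",cams.snapshot(n)[:,:,::-1])
    c=cams.calibration(n); R=cv2.Rodrigues(np.array(c["rvec"]))[0]; print(n,c["mtx"],c["k1"],-R.T@np.array(c["tvec"]).ravel(), R[2])
print(cams.calibration("wrist")); s=observe(); print(s["eef_pos"],s["ee_rot"],s["t"])
E
```

```text
pics
scene [[368.15914713   0.         259.72777578]
 [  0.         368.15914713 196.26153361]
 [  0.           0.           1.        ]] -0.06386898252371154 [1.2329627  0.05060497 0.57892161] [-0.83312188 -0.05746554 -0.55009603]
side [[477.01367046   0.         255.13845804]
 [  0.         477.01367046 197.40962694]
 [  0.           0.           1.        ]] -0.1747129510424101 [ 0.44148423 -0.72355034  0.60773621] [ 0.19395152  0.83080543 -0.52167533]
{'mtx': array([[337.58447544,   0.        , 252.494931  ],
       [  0.        , 337.58447544, 191.68166674],
       [  0.        ,   0.        ,   1.        ]]), 'k1': -0.08882022605805423, 'tool_from_camera': array([[ 1.59281466e-03, -9.55024205e-01, -2.96523575e-01,
         7.61998727e-02],
       [ 9.99998494e-01,  1.31680975e-03,  1.13052418e-03,
         4.52138837e-04],
       [-6.89212821e-04, -2.96524930e-01,  9.55024864e-01,
        -1.25321192e-01],
       [ 0.00000000e+00,  0.00000000e+00,  0.00000000e+00,
         1.00000000e+00]])}
[ 0.20973325 -0.61475177  0.24732788] [[ 9.46408935e-01  3.22970178e-01 -6.26570107e-04]
 [ 3.22970778e-01 -9.46407552e-01  1.61944032e-03]
 [-6.99597535e-05 -1.73501662e-03 -9.99998492e-01]] 0.1
```

View pics/scene0.png

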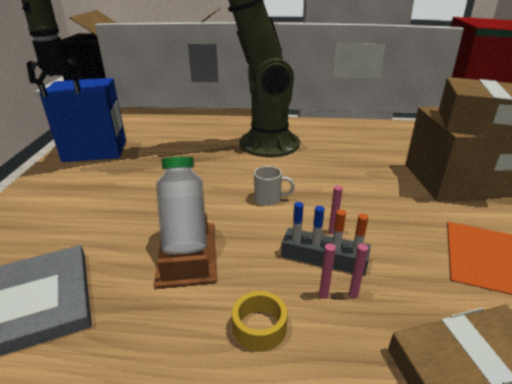

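View pics/side0.png

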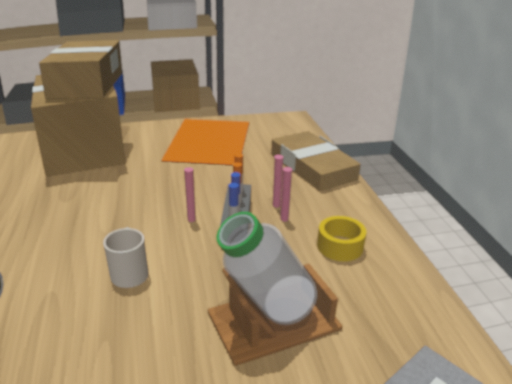

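The scene view shows, for orange capped pens, (341,222) and (361,225), with blue caps at (298,213) and (319,217). The look-alikes are pink pens at (336,205), (327,270) and (357,270), plus an orange mat at (485,260). The jar's green mouth is at (178,162) in scene and (240,233) in side. The mug and tape are clear of all these. Next I'll measure.

```bash
cat >h.py <<'E'
import cv2,numpy as np
from cell import observe,cams,r
def pose(n,s=None):
    c=cams.calibration(n)
    if n=="wrist":
        s=s or observe(); T=np.eye(4); T[:3,:3]=s["ee_rot"]; T[:3,3]=s["eef_pos"]; T=T@c["tool_from_camera"]
        return c,T[:3,:3],T[:3,3]
    R=cv2.Rodrigues(np.array(c["rvec"],float))[0]; return c,R.T,-R.T@np.array(c["tvec"],float).ravel()
def rays(n,px,s=None):
    c,R,o=pose(n,s); d=cv2.undistortPoints(np.array(px,float).reshape(-1,1,2),c["mtx"],np.array([c["k1"],0,0,0.]))[:,0]
    return o,np.c_[d,np.ones(len(d))]@R.T
def plane(n,px,z,s=None):
    o,d=rays(n,px,s); return o+d*((z-o[2])/d[:,2])[:,None]
def proj(n,P,s=None):
    c,R,o=pose(n,s); q=(np.array(P,float).reshape(-1,3)-o)@R
    return cv2.projectPoints(q,np.zeros(3),np.zeros(3),c["mtx"],np.array([c["k1"],0,0,0.]))[0][:,0]
def blobs(im,lo,hi,amin=25):
    m=cv2.inRange(cv2.cvtColor(im,cv2.COLOR_RGB2HSV),lo,hi); out=[]
    for c in cv2.findContours(m,cv2.RETR_EXTERNAL,cv2.CHAIN_APPROX_NONE)[0]:
        if cv2.contourArea(c)>=amin: out.append(c)
    return out
COL=dict(orange=((4,150,90),(14,255,255)),blue=((108,130,60),(125,255,255)),pink=((155,70,60),(178,255,255)),green=((55,100,50),(85,255,255)),yellow=((22,150,80),(30,255,255)),wood=((3,110,30),(12,220,170)))
E
python3 - <<'E'
from h import *
np.set_printoptions(precision=4,suppress=True)
for n in("scene","side"):
    im=cv2.imread(f"pics/{n}0.png")[:,:,::-1]
    for k in COL:
        for c in blobs(im,*COL[k]):
            x,y,w,h=cv2.boundingRect(c); p=c[:,0]
            top=p[p[:,1]<=y+1].mean(0); bot=p[p[:,1]>=y+h-2].mean(0)
            print(n,k,(x,y,w,h),"top",top, plane(n,[top],.133)[0][:2],"bot",plane(n,[bot],.0)[0][:2], "ctr215",plane(n,[(x+w/2,y+h/2)],.21)[0][:2] if k=="green" else "")
E
```

```text
scene orange (154, 224, 62, 63) top [210.1111 224.2222] [ 0.6642 -0.0871] bot [ 0.7094 -0.1987] ctr215 
scene orange (447, 221, 65, 74) top [450.5  221.75] [0.6262 0.3953] bot [0.6907 0.5352] ctr215 
scene orange (358, 213, 11, 23) top [362.5   213.875] [0.6098 0.2198] bot [0.513  0.2512] ctr215 
scene orange (336, 209, 10, 23) top [340.5  209.75] [0.5979 0.176 ] bot [0.4999 0.2005] ctr215 
scene blue (315, 206, 9, 21) top [319.     206.5714] [0.5891 0.1318] bot [0.4831 0.1468] ctr215 
scene blue (294, 203, 9, 20) top [298.5  203.25] [0.5794 0.0887] bot [0.4694 0.0949] ctr215 
scene blue (41, 78, 78, 83) top [95.9714 78.3714] [-0.3514 -0.7916] bot [ 0.1674 -0.6553] ctr215 
scene pink (349, 243, 20, 55) top [362.     243.6667] [0.7044 0.2036] bot [0.7132 0.2046] ctr215 
scene pink (320, 243, 16, 55) top [329.5 243.3] [0.707  0.1434] bot [0.7174 0.1434] ctr215 
scene pink (329, 186, 13, 47) top [337.625 186.375] [0.5048 0.1801] bot [0.5051 0.1796] ctr215 
scene green (163, 157, 30, 11) top [179.   157.44] [ 0.3857 -0.2209] bot [ 0.1958 -0.2957] ctr215 [ 0.5552 -0.1703]
scene yellow (23
[... 456 characters left out ...]
1989] ctr215 
side orange (216, 145, 28, 28) top [242.25 145.5 ] [0.6384 0.2638] bot [0.6578 0.3828] ctr215 
side blue (230, 182, 9, 7) top [234.5    182.3333] [0.5897 0.0968] bot [0.6229 0.3018] ctr215 
side blue (115, 77, 8, 37) top [120.5  77.5] [0.3422 0.8617] bot [0.3292 0.887 ] ctr215 
side pink (185, 168, 9, 53) top [188.5  168.25] [0.5047 0.174 ] bot [0.5044 0.1766] ctr215 
side pink (274, 154, 18, 67) top [277.5    154.8333] [0.7068 0.202 ] bot [0.7114 0.1385] ctr215 
side green (217, 212, 45, 43) top [243.3478 212.5652] [ 0.5856 -0.015 ] bot [0.5832 0.0352] ctr215 [ 0.5463 -0.1821]
side yellow (318, 216, 48, 45) top [338.5    216.3636] [ 0.7524 -0.0596] bot [ 0.7922 -0.0267] ctr215
```

```bash
python3 -m crank '[{"claw":0.06,"offset":[0,0,-0.04],"rot":[0,0,-7]},{"claw":0.06,"offset":[0.02,-0.02,-0.08],"rot":[0,0,-14]},{"claw":0.06,"offset":[0.641,-0.64,-0.1],"rot":[0,0,-57.8]},{"claw":0.06,"offset":[0.641,-0.64,-0.1],"rot":[0,0,-57.8]},{"claw":0.06,"offset":[0.641,-0.64,-0.1],"rot":[0,0,-57.8]},{"claw":0.06,"offset":[0.641,-0.64,-0.1],"rot":[0,0,-57.8]},{"claw":0.06,"offset":[0.641,-0.64,-0.1],"rot":[0,0,-57.8]},{"claw":0.06,"offset":[0.641,-0.64,-0.1],"rot":[0,0,-57.8]},{"claw":0.06,"offset":[0.641,-0.64,-0.1],"rot":[0,0,-57.8]},{"claw":0.06,"offset":[0.641,-0.64,-0.1],"rot":[0,0,-57.8]},{"claw":0.06,"offset":[0.641,-0.64,-0.1],"rot":[0,0,-57.8]},{"claw":0.06,"offset":[0.641,-0.64,-0.1],"rot":[0,0,-57.8]},{"claw":0.06,"offset":[0.641,-0.64,-0.1],"rot":[0,0,-57.8]},{"claw":0.06,"offset":[0.641,-0.64,-0.1],"rot":[0,0,-57.8]},{"claw":0.06,"offset":[0.641,-0.64,-0.1],"rot":[0,0,-57.8]},{"claw":0.06,"offset":[0.641,-0.64,-0.1],"rot":[0,0,-57.8]},{"claw":0.06,"offset":[0.641,-0.64,-0.1],"rot":[0,0,-57.8]},{"claw":0.06,"offset":[0.641,-0.64,-0.1],"rot":[0,0,-57.8]},{"claw":0.06,"offset":[0.641,-0.64,-0.1],"rot":[0,0,-57.8]},{"claw":0.06,"offset":[0.641,-0.64,-0.1],"rot":[0,0,-57.8]}]' 50
```

```text
t: 1.77
eef_pos: [0.5519, 0.0806, 0.3445]
ee_rot: [[0.232, 0.973, 0.0], [0.973, -0.232, -0.001], [-0.001, 0.001, -1.0]]
ft_force: [1.2, -0.4, 0.2]
width: 0.0599
gripper_force: 0.0
```

```bash
python3 -m crank '[{"claw":0.06,"offset":[0.129,0.031,0.045],"rot":[0,0,0]},{"claw":0.06,"offset":[0.129,0.031,0.045],"rot":[0,0,0]},{"claw":0.06,"offset":[0.129,0.031,0.045],"rot":[0,0,0]},{"claw":0.06,"offset":[0.129,0.031,0.045],"rot":[0,0,0]},{"claw":0.06,"offset":[0.129,0.031,0.045],"rot":[0,0,0]},{"claw":0.06,"offset":[0.129,0.031,0.045],"rot":[0,0,0]}]'
python3 - <<'E'
from h import *
np.set_printoptions(precision=4,suppress=True)
s=observe(); im=cams.snapshot("wrist"); cv2.imwrite("pics/w1.png",im[:,:,::-1]); print(s["eef_pos"])
for k in("orange","blue","pink"):
    for c in blobs(im,*COL[k]):
        print(k,cv2.boundingRect(c))
E
```

```text
t: 2.27
eef_pos: [0.6109, 0.1982, 0.2981]
ee_rot: [[0.229, 0.973, -0.003], [0.973, -0.229, -0.0], [-0.001, -0.003, -1.0]]
ft_force: [-0.0, -0.1, 0.7]
width: 0.0599
gripper_force: 0.0
[0.6109 0.1982 0.2981]
orange (250, 328, 82, 30)
blue (244, 258, 19, 38)
blue (245, 237, 21, 19)
pink (138, 176, 45, 52)
pink (334, 167, 48, 49)
pink (323, 122, 48, 33)
```

View pics/w1.png

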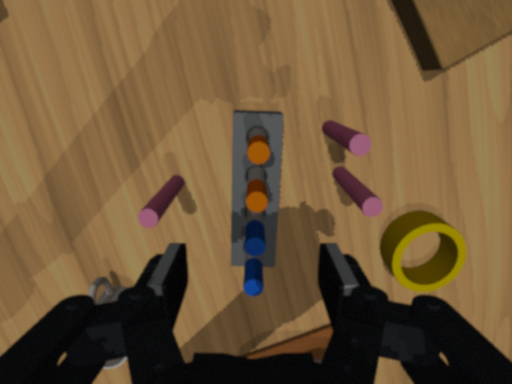

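The close view settles the choice: the two orange cap ends are at (259,152) and (257,200), with blue at (255,244) and (254,284). The pink pens stand well clear on either side, at (150,218), (372,206) and (360,145).

```bash
python3 - <<'E'
from h import *
np.set_printoptions(precision=4,suppress=True)
s=observe(); R=np.array(s["ee_rot"]); P=plane("wrist",[(259,152),(257,200),(255,244),(254,285)],.135,s); print(P)
print(np.linalg.norm(np.diff(P,axis=0),axis=1))
print("tool offs",(P-s["eef_pos"])@R)
for n in("scene",): print(proj(n,P))
E
```

```text
[[0.6225 0.2161 0.135 ]
 [0.6109 0.1737 0.135 ]
 [0.5992 0.1314 0.135 ]
 [0.588  0.0878 0.135 ]]
[0.044 0.044 0.045]
tool offs [[ 0.0216  0.0065  0.164 ]
 [-0.0223  0.005   0.1641]
 [-0.0662  0.0033  0.1641]
 [-0.1112  0.0025  0.1642]]
[[361.8412 216.7046]
 [340.2357 212.5898]
 [319.209  208.5448]
 [298.2116 204.7446]]
```

```bash
python3 -m crank '[{"claw":0.06,"offset":[0.022,0.006,0.03],"rot":[0,0,0]},{"claw":0.06,"offset":[0.022,0.006,0.07],"rot":[0,0,0]},{"claw":0.06,"offset":[0.022,0.006,0.11],"rot":[0,0,0]},{"claw":0.06,"offset":[0.022,0.006,0.145],"rot":[0,0,0]},{"claw":0.06,"offset":[0.022,0.006,0.17],"rot":[0,0,0]},{"claw":0.06,"offset":[0.022,0.006,0.183],"rot":[0,0,0]},{"claw":0.06,"offset":[0.022,0.006,0.183],"rot":[0,0,0]},{"claw":0.0,"offset":[0.022,0.006,0.183],"rot":[0,0,0]},{"claw":0.0,"offset":[0.022,0.006,0.183],"rot":[0,0,0]},{"claw":0.0,"offset":[0.022,0.006,0.183],"rot":[0,0,0]},{"claw":0.0,"offset":[0.022,0.006,0.183],"rot":[0,0,0]},{"claw":0.0,"offset":[0.022,0.006,0.183],"rot":[0,0,0]},{"claw":0.0,"offset":[0.022,0.006,0.183],"rot":[0,0,0]}]' 50
```

```text
t: 3.4
eef_pos: [0.6231, 0.2182, 0.1188]
ee_rot: [[0.231, 0.973, 0.003], [0.973, -0.231, 0.001], [0.001, 0.002, -1.0]]
ft_force: [-0.9, -0.7, 6.5]
width: 0.0185
gripper_force: 48.7
```

```bash
python3 -m crank '[{"claw":0.0,"offset":[0,0,-0.03],"rot":[0,0,0]},{"claw":0.0,"offset":[0,0,-0.07],"rot":[0,0,0]},{"claw":0.0,"offset":[0,0,-0.11],"rot":[0,0,0]},{"claw":0.0,"offset":[0,0,-0.15],"rot":[0,0,0]},{"claw":0.0,"offset":[0,0,-0.19],"rot":[0,0,0]},{"claw":0.0,"offset":[0,0,-0.23],"rot":[0,0,0]},{"claw":0.0,"offset":[0,0,-0.23],"rot":[0,0,0]}]'
python3 - <<'E'
from h import *
np.set_printoptions(precision=4,suppress=True)
o1,d1=rays("scene",[(178,162.5)]);o2,d2=rays("side",[(239.5,233.5)])
a=np.c_[d1[0],-d2[0]]; t=np.linalg.lstsq(a,o2-o1,rcond=None)[0]; p=o1+t[0]*d1[0];q=o2+t[1]*d2[0]; print(p,q)
m=(p+q)/2
for az in(-40,-30,-20,-10,0,10,20): # axis horizontal heading bottom->mouth = 180+az
    h=np.radians(180+az); ax=np.array([.5*np.cos(h),.5*np.sin(h),.866])
    print(az,*[proj(n,[m-ax*.18,m-ax*.1]).round(0).tolist() for n in("scene","side")])
s=cv2.imread("pics/side0.png")[190:350,190:350]; c=cv2.imread("pics/scene0.png")[140:300,120:280]
cv2.imwrite("pics/jar.png",cv2.resize(np.hstack([s,c]),None,fx=2.5,fy=2.5,interpolation=cv2.INTER_CUBIC))
E
```

```text
t: 3.98
eef_pos: [0.6244, 0.2196, 0.3567]
ee_rot: [[0.231, 0.973, 0.014], [0.973, -0.231, 0.005], [0.008, 0.012, -1.0]]
ft_force: [0.4, 0.7, -0.5]
width: 0.0193
gripper_force: 49.1
[ 0.5468 -0.173   0.2054] [ 0.5478 -0.1741  0.2041]
-40 [[153.0, 238.0], [164.0, 205.0]] [[289.0, 330.0], [268.0, 289.0]]
-30 [[158.0, 241.0], [166.0, 207.0]] [[293.0, 323.0], [270.0, 285.0]]
-20 [[163.0, 243.0], [170.0, 208.0]] [[294.0, 316.0], [271.0, 282.0]]
-10 [[169.0, 245.0], [173.0, 209.0]] [[294.0, 310.0], [271.0, 278.0]]
0 [[176.0, 246.0], [177.0, 209.0]] [[292.0, 303.0], [270.0, 274.0]]
10 [[183.0, 245.0], [181.0, 209.0]] [[289.0, 297.0], [269.0, 271.0]]
20 [[191.0, 245.0], [185.0, 209.0]] [[284.0, 291.0], [266.0, 268.0]]
```

View pics/jar.png

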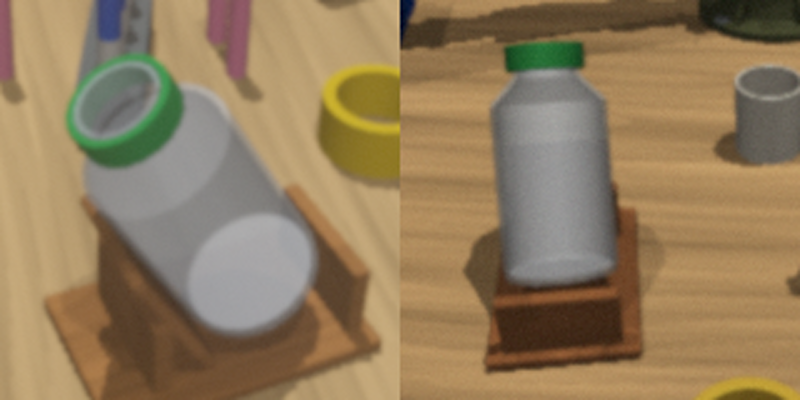

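The enlarged crops show the jar's midline running from collar (178,162) to belly bottom (183,243) in scene, and the bottom disc centre at about (291,299) in side. Both fit an axis heading of about 189°.

```bash
cat >>h.py <<'E'
from scipy.spatial.transform import Rotation as Ro
H=np.radians(189); AX=np.array([.5*np.cos(H),.5*np.sin(H),.866])
RJ=np.c_[[.855,.135,.5],[.156,-.988,0],-AX]
def go(p,Rt=None):
    s=observe(); R=np.array(s["ee_rot"]); Rt=R if Rt is None else Rt
    print("offset",((np.array(p)-s["eef_pos"])@R).round(4),"rot",Ro.from_matrix(R.T@Ro.from_matrix(Rt).as_matrix()).as_rotvec(degrees=True).round(1))
E
python3 - <<'E'
from h import *
go(np.array([.5415,-.1745,.215])+AX*.17,RJ)
print(observe()["joint_pos"])
E
```

```text
offset [-0.4349 -0.0681 -0.01  ] rot [-17.4  25.6  66.1]
[ 13.19245896  25.03986728 -51.16344388  70.15237772  19.47297633
  92.49863706 -47.379004  ]
```

```bash
python3 -m crank '[{"claw":0.0,"offset":[-0.435,-0.068,-0.04],"rot":[-17.4,25.6,66.1]},{"claw":0.0,"offset":[-0.435,-0.068,-0.04],"rot":[-17.4,25.6,66.1]},{"claw":0.0,"offset":[-0.435,-0.068,-0.04],"rot":[-17.4,25.6,66.1]},{"claw":0.0,"offset":[-0.435,-0.068,-0.04],"rot":[-17.4,25.6,66.1]},{"claw":0.0,"offset":[-0.435,-0.068,-0.04],"rot":[-17.4,25.6,66.1]},{"claw":0.0,"offset":[-0.435,-0.068,-0.04],"rot":[-17.4,25.6,66.1]},{"claw":0.0,"offset":[-0.435,-0.068,-0.04],"rot":[-17.4,25.6,66.1]},{"claw":0.0,"offset":[-0.435,-0.068,-0.04],"rot":[-17.4,25.6,66.1]},{"claw":0.0,"offset":[-0.435,-0.068,-0.04],"rot":[-17.4,25.6,66.1]},{"claw":0.0,"offset":[-0.435,-0.068,-0.03],"rot":[-17.4,25.6,66.1]},{"claw":0.0,"offset":[-0.435,-0.068,-0.02],"rot":[-17.4,25.6,66.1]},{"claw":0.0,"offset":[-0.435,-0.068,-0.01],"rot":[-17.4,25.6,66.1]},{"claw":0.0,"offset":[-0.435,-0.068,-0.01],"rot":[-17.4,25.6,66.1]},{"claw":0.0,"offset":[-0.435,-0.068,-0.01],"rot":[-17.4,25.6,66.1]},{"claw":0.0,"offset":[-0.435,-0.068,-0.01],"rot":[-17.4,25.6,66.1]},{"claw":0.0,"offset":[-0.435,-0.068,-0.01],"rot":[-17.4,25.6,66.1]}]'
python3 - <<'E'
from h import *
np.set_printoptions(precision=4,suppress=True)
s=observe(); im=cams.snapshot("wrist"); cv2.imwrite("pics/w2.png",im[:,:,::-1])
M=np.array([.5415,-.1745,.215]);go(M+AX*.17,RJ)
print("pred mouth",proj("wrist",[M,M-AX*.02],s), "foot px",proj("wrist",[np.array(s["eef_pos"])+.114*np.array(s["ee_rot"])[:,2]],s))
for c in blobs(im,*COL["green"]): print(cv2.boundingRect(c),cv2.fitEllipse(c))
E
```

```text
t: 5.32
eef_pos: [0.4634, -0.1944, 0.357]
ee_rot: [[0.863, 0.16, 0.479], [0.14, -0.987, 0.077], [0.485, 0.0, -0.875]]
ft_force: [-0.7, 0.6, -0.1]
width: 0.019
gripper_force: 49.1
offset [-0.0014 -0.0076 -0.0069] rot [-0.1  1.   0.2]
pred mouth [[243.7803 175.686 ]
 [244.3406 169.9756]] foot px [[251.8839 194.0729]]
(208, 135, 76, 73) ((245.54446411132812, 172.75840759277344), (70.21397399902344, 70.74901580810547), 109.71923828125)
```

View pics/w2.png

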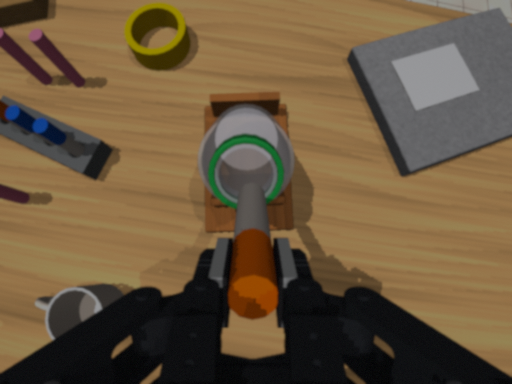

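The collar ring is centred at about (246,172), against a predicted mouth at (244,176), so the error is about 3 mm. The pen points along the jar's axis, with its foot at about (252,188). I'll make a small correction and insert.

```bash
python3 - <<'E'
from h import *
M=np.array([.543,-.1765,.216])
for d in(.15,.1,.04):go(M+AX*d,RJ)
E
```

```text
offset [ 0.0005 -0.0054  0.0128] rot [-0.1  1.   0.2]
offset [ 0.0013 -0.0053  0.0628] rot [-0.1  1.   0.2]
offset [ 0.0024 -0.0052  0.1228] rot [-0.1  1.   0.2]
```

```bash
python3 -m crank '[{"claw":0.0,"offset":[0,-0.005,0.01],"rot":[0,1,0]},{"claw":0.0,"offset":[0,-0.005,0.025],"rot":[0,1,0]},{"claw":0.0,"offset":[0.001,-0.005,0.045],"rot":[0,1,0]},{"claw":0.0,"offset":[0.001,-0.005,0.065],"rot":[0,1,0]},{"claw":0.0,"offset":[0.002,-0.005,0.085],"rot":[0,1,0]},{"claw":0.0,"offset":[0.002,-0.005,0.105],"rot":[0,1,0]},{"claw":0.0,"offset":[0.002,-0.005,0.121],"rot":[0,1,0]},{"claw":0.0,"offset":[0.002,-0.005,0.121],"rot":[0,1,0]},{"claw":0.0,"offset":[0.002,-0.005,0.121],"rot":[0,1,0]}]'
```

```text
t: 6.12
eef_pos: [0.5214, -0.1801, 0.2507]
ee_rot: [[0.856, 0.159, 0.492], [0.137, -0.987, 0.081], [0.499, -0.002, -0.867]]
ft_force: [0.5, -0.2, 1.1]
width: 0.0187
gripper_force: 49.1
```

No contact. I'll release, wait, withdraw along the axis and look.

```bash
python3 -m crank '[{"claw":0.06,"offset":[0,0,0],"rot":[0,0,0]},{"claw":0.06,"offset":[0,0,0],"rot":[0,0,0]},{"claw":0.06,"offset":[0,0,0],"rot":[0,0,0]},{"claw":0.06,"offset":[0,0,0],"rot":[0,0,0]},{"claw":0.06,"offset":[0,0,0],"rot":[0,0,0]},{"claw":0.06,"offset":[0,0,0],"rot":[0,0,0]},{"claw":0.06,"offset":[0,0,-0.03],"rot":[0,0,0]},{"claw":0.06,"offset":[0,0,-0.07],"rot":[0,0,0]},{"claw":0.06,"offset":[0,0,-0.11],"rot":[0,0,0]},{"claw":0.06,"offset":[0,0,-0.13],"rot":[0,0,0]},{"claw":0.06,"offset":[0,0,-0.13],"rot":[0,0,0]}]'
python3 - <<'E'
from h import *
a=cams.snapshot("wrist")[:,:,::-1];b=cams.snapshot("side")[:,:,::-1]
cv2.imwrite("pics/w3.png",np.hstack([cv2.resize(a[90:250,160:340],None,fx=2.2,fy=2.2),cv2.resize(b[190:350,190:350],None,fx=2.2,fy=2.2)]))
print(observe()["joint_pos"]); go([.611,.1737,.30],np.c_[[.229,.973,0],[.973,-.229,0],[0,0,-1]])
E
```

```text
t: 7.03
eef_pos: [0.4646, -0.1989, 0.3675]
ee_rot: [[0.855, 0.158, 0.493], [0.136, -0.987, 0.081], [0.5, -0.002, -0.866]]
ft_force: [1.3, -0.7, 0.6]
width: 0.0601
gripper_force: 0.0
[ 43.67601456 -17.24396425  -8.17246462 111.05616547 -25.33467932
  66.13211022 -39.15186396]
offset [ 0.1452 -0.3413  0.1581] rot [ 17.2 -26.4 -66. ]
```

View pics/w3.png

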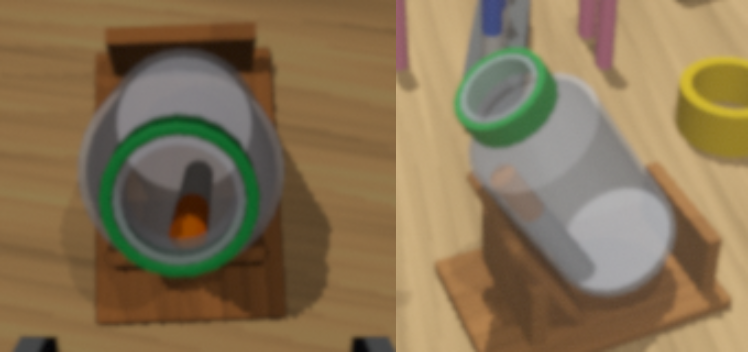

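Pen one lies fully inside: its cap is at (190,220) in the wrist crop, below the neck, and at about (515,190) in the side crop. On to the second pen.

```bash
python3 -m crank '[{"claw":0.06,"offset":[0.145,-0.341,0.158],"rot":[17.2,-26.4,-66]},{"claw":0.06,"offset":[0.145,-0.341,0.158],"rot":[17.2,-26.4,-66]},{"claw":0.06,"offset":[0.145,-0.341,0.158],"rot":[17.2,-26.4,-66]},{"claw":0.06,"offset":[0.145,-0.341,0.158],"rot":[17.2,-26.4,-66]},{"claw":0.06,"offset":[0.145,-0.341,0.158],"rot":[17.2,-26.4,-66]},{"claw":0.06,"offset":[0.145,-0.341,0.158],"rot":[17.2,-26.4,-66]},{"claw":0.06,"offset":[0.145,-0.341,0.158],"rot":[17.2,-26.4,-66]},{"claw":0.06,"offset":[0.145,-0.341,0.158],"rot":[17.2,-26.4,-66]},{"claw":0.06,"offset":[0.145,-0.341,0.158],"rot":[17.2,-26.4,-66]},{"claw":0.06,"offset":[0.145,-0.341,0.158],"rot":[17.2,-26.4,-66]},{"claw":0.06,"offset":[0.145,-0.341,0.158],"rot":[17.2,-26.4,-66]},{"claw":0.06,"offset":[0.145,-0.341,0.158],"rot":[17.2,-26.4,-66]},{"claw":0.06,"offset":[0.145,-0.341,0.158],"rot":[17.2,-26.4,-66]},{"claw":0.06,"offset":[0.145,-0.341,0.158],"rot":[17.2,-26.4,-66]},{"claw":0.06,"offset":[0.145,-0.341,0.158],"rot":[17.2,-26.4,-66]}]'
python3 - <<'E'
from h import *
s=observe(); im=cams.snapshot("wrist"); cv2.imwrite("pics/w4.png",im[:,:,::-1])
for k in("orange","blue"):
    for c in blobs(im,*COL[k]): print(k,cv2.boundingRect(c))
print(proj("wrist",[[.611,.1737,.135],[.5992,.1314,.135],[.588,.0878,.135]],s))
go([.611,.1737,.117],np.c_[[.229,.973,0],[.973,-.229,0],[0,0,-1]])
E
```

```text
t: 8.38
eef_pos: [0.6104, 0.1719, 0.3005]
ee_rot: [[0.232, 0.973, 0.001], [0.973, -0.232, -0.001], [-0.001, 0.001, -1.0]]
ft_force: [-0.8, 0.6, -0.4]
width: 0.0602
gripper_force: 0.0
orange (235, 313, 97, 45)
blue (238, 254, 19, 18)
blue (238, 197, 22, 34)
[[251.58627357 173.51383465]
 [249.7480572  219.4936155 ]
 [248.98758853 262.58137222]]
offset [ 1.900e-03 -1.000e-04  1.837e-01] rot [ 0.1  0.  -0.2]
```

View pics/w4.png

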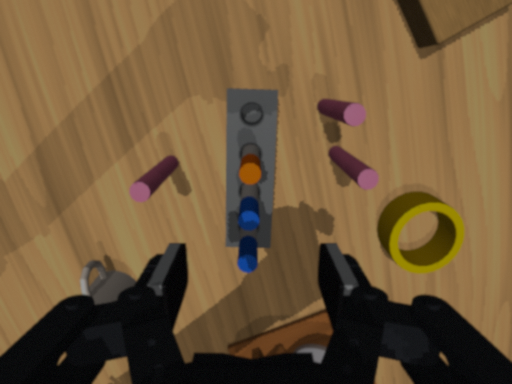

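The remaining orange cap is at (250,174), as predicted at (251,174). The blue caps are at (249,219) and (248,262), and the outer hole is empty. I'll grasp and lift.

```bash
python3 -m crank '[{"claw":0.06,"offset":[0.002,0,0.03],"rot":[0,0,0]},{"claw":0.06,"offset":[0.002,0,0.07],"rot":[0,0,0]},{"claw":0.06,"offset":[0.002,0,0.11],"rot":[0,0,0]},{"claw":0.06,"offset":[0.002,0,0.145],"rot":[0,0,0]},{"claw":0.06,"offset":[0.002,0,0.17],"rot":[0,0,0]},{"claw":0.06,"offset":[0.002,0,0.183],"rot":[0,0,0]},{"claw":0.06,"offset":[0.002,0,0.183],"rot":[0,0,0]},{"claw":0.0,"offset":[0.002,0,0.183],"rot":[0,0,0]},{"claw":0.0,"offset":[0.002,0,0.183],"rot":[0,0,0]},{"claw":0.0,"offset":[0.002,0,0.183],"rot":[0,0,0]},{"claw":0.0,"offset":[0.002,0,0.183],"rot":[0,0,0]},{"claw":0.0,"offset":[0.002,0,0.183],"rot":[0,0,0]},{"claw":0.0,"offset":[0.002,0,0.183],"rot":[0,0,0]}]' 50 && python3 -m crank '[{"claw":0.0,"offset":[0,0,-0.03],"rot":[0,0,0]},{"claw":0.0,"offset":[0,0,-0.07],"rot":[0,0,0]},{"claw":0.0,"offset":[0,0,-0.11],"rot":[0,0,0]},{"claw":0.0,"offset":[0,0,-0.15],"rot":[0,0,0]},{"claw":0.0,"offset":[0,0,-0.19],"rot":[0,0,0]},{"claw":0.0,"offset":[0,0,-0.23],"rot":[0,0,0]},{"claw":0.0,"offset":[0,0,-0.23],"rot":[0,0,0]},{"claw":0.0,"offset":[0,0,-0.23],"rot":[0,0,0]}]'
python3 - <<'E'
from h import *
go(np.array([.543,-.1765,.216])+AX*.16,RJ)
E
```

```text
t: 9.52
eef_pos: [0.6117, 0.1766, 0.1192]
ee_rot: [[0.229, 0.974, 0.002], [0.974, -0.229, 0.001], [0.002, 0.002, -1.0]]
ft_force: [-1.6, -0.1, 7.1]
width: 0.019
gripper_force: 48.6
t: 10.18
eef_pos: [0.612, 0.1767, 0.3506]
ee_rot: [[0.228, 0.974, 0.006], [0.974, -0.228, 0.002], [0.003, 0.005, -1.0]]
ft_force: [0.0, -0.3, -1.2]
width: 0.0189
gripper_force: 49.2
offset [-0.3899 -0.0605 -0.0055] rot [-17.6  26.   66.2]
```

```bash
python3 -m crank '[{"claw":0.0,"offset":[-0.39,-0.06,-0.04],"rot":[-17.6,26,66.2]},{"claw":0.0,"offset":[-0.39,-0.06,-0.04],"rot":[-17.6,26,66.2]},{"claw":0.0,"offset":[-0.39,-0.06,-0.04],"rot":[-17.6,26,66.2]},{"claw":0.0,"offset":[-0.39,-0.06,-0.04],"rot":[-17.6,26,66.2]},{"claw":0.0,"offset":[-0.39,-0.06,-0.04],"rot":[-17.6,26,66.2]},{"claw":0.0,"offset":[-0.39,-0.06,-0.04],"rot":[-17.6,26,66.2]},{"claw":0.0,"offset":[-0.39,-0.06,-0.04],"rot":[-17.6,26,66.2]},{"claw":0.0,"offset":[-0.39,-0.06,-0.04],"rot":[-17.6,26,66.2]},{"claw":0.0,"offset":[-0.39,-0.06,-0.04],"rot":[-17.6,26,66.2]},{"claw":0.0,"offset":[-0.39,-0.06,-0.03],"rot":[-17.6,26,66.2]},{"claw":0.0,"offset":[-0.39,-0.06,-0.015],"rot":[-17.6,26,66.2]},{"claw":0.0,"offset":[-0.39,-0.06,-0.006],"rot":[-17.6,26,66.2]},{"claw":0.0,"offset":[-0.39,-0.06,-0.006],"rot":[-17.6,26,66.2]},{"claw":0.0,"offset":[-0.39,-0.06,-0.006],"rot":[-17.6,26,66.2]},{"claw":0.0,"offset":[-0.39,-0.06,-0.006],"rot":[-17.6,26,66.2]},{"claw":0.0,"offset":[-0.39,-0.06,-0.006],"rot":[-17.6,26,66.2]}]'
python3 - <<'E'
from h import *
s=observe(); im=cams.snapshot("wrist"); cv2.imwrite("pics/w5.png",im[:,:,::-1])
M=np.array([.543,-.1765,.216])
for d in(.15,.1,.04):go(M+AX*d,RJ)
print(proj("wrist",[M],s),[cv2.boundingRect(c) for c in blobs(im,*COL["green"])])
E
```

```text
t: 11.52
eef_pos: [0.4675, -0.1917, 0.3535]
ee_rot: [[0.859, 0.16, 0.486], [0.139, -0.987, 0.078], [0.492, 0.001, -0.87]]
ft_force: [0.3, 0.5, 1.3]
width: 0.0187
gripper_force: 49.1
offset [-0.0019 -0.0034  0.0077] rot [-0.1  0.5  0.2]
offset [-0.0014 -0.0034  0.0577] rot [-0.1  0.5  0.2]
offset [-0.0009 -0.0033  0.1177] rot [-0.1  0.5  0.2]
[[248.49293191 179.60396145]] [(210, 140, 77, 74)]
```

View pics/w5.png

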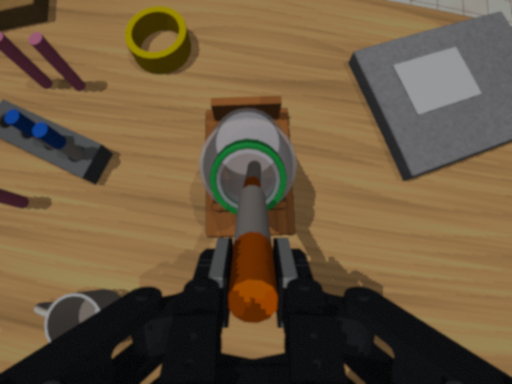

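The collar is centred at about (248,177), against a predicted mouth at (248,180). Pen one's cap shows at the low side, and the new pen is aligned. Now I'll insert it.

```bash
python3 -m crank '[{"claw":0.0,"offset":[0.001,-0.003,0.01],"rot":[0,0.5,0]},{"claw":0.0,"offset":[0.001,-0.003,0.025],"rot":[0,0.5,0]},{"claw":0.0,"offset":[0.001,-0.003,0.045],"rot":[0,0.5,0]},{"claw":0.0,"offset":[0.001,-0.003,0.065],"rot":[0,0.5,0]},{"claw":0.0,"offset":[0.001,-0.003,0.085],"rot":[0,0.5,0]},{"claw":0.0,"offset":[0.001,-0.003,0.1],"rot":[0,0.5,0]},{"claw":0.0,"offset":[0.001,-0.003,0.112],"rot":[0,0.5,0]},{"claw":0.0,"offset":[0.001,-0.003,0.112],"rot":[0,0.5,0]},{"claw":0.0,"offset":[0.001,-0.003,0.112],"rot":[0,0.5,0]}]'
```

```text
t: 12.32
eef_pos: [0.5216, -0.1802, 0.2554]
ee_rot: [[0.856, 0.158, 0.492], [0.136, -0.987, 0.08], [0.499, -0.002, -0.867]]
ft_force: [0.4, 0.0, 0.7]
width: 0.0185
gripper_force: 49.2
```

```bash
python3 -m crank '[{"claw":0.06,"offset":[0,0,0],"rot":[0,0,0]},{"claw":0.06,"offset":[0,0,0],"rot":[0,0,0]},{"claw":0.06,"offset":[0,0,0],"rot":[0,0,0]},{"claw":0.06,"offset":[0,0,0],"rot":[0,0,0]},{"claw":0.06,"offset":[0,0,0],"rot":[0,0,0]},{"claw":0.06,"offset":[0,0,0],"rot":[0,0,0]},{"claw":0.06,"offset":[0,0,-0.03],"rot":[0,0,0]},{"claw":0.06,"offset":[0,0,-0.07],"rot":[0,0,0]},{"claw":0.06,"offset":[0,0,-0.1],"rot":[0,0,0]},{"claw":0.06,"offset":[0,0,-0.11],"rot":[0,0,0]},{"claw":0.06,"offset":[0,0,-0.11],"rot":[0,0,0]},{"claw":0.06,"offset":[0,0,-0.11],"rot":[0,0,0]}]'
python3 - <<'E'
from h import *
a=cams.snapshot("wrist")[:,:,::-1];b=cams.snapshot("side")[:,:,::-1]
cv2.imwrite("pics/w6.png",np.hstack([cv2.resize(a[90:290],None,fx=.8,fy=1.6)[:320],cv2.resize(b[150:350,110:350],None,fx=1.6,fy=1.6)]))
E
```

```text
t: 13.32
eef_pos: [0.4691, -0.1907, 0.3502]
ee_rot: [[0.856, 0.158, 0.492], [0.136, -0.987, 0.081], [0.498, -0.002, -0.867]]
ft_force: [0.1, -0.1, -0.6]
width: 0.0601
gripper_force: 0.0
```

View pics/w6.png

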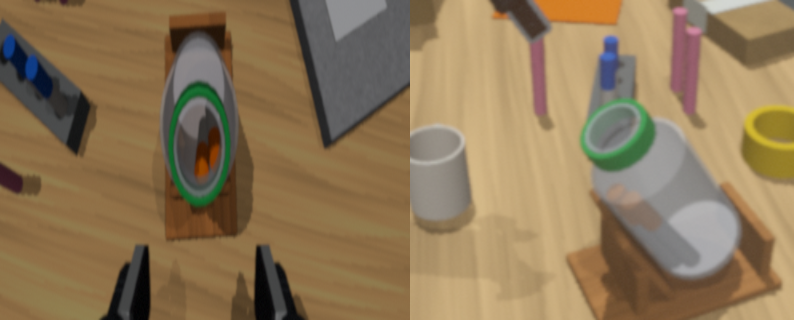

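Both orange pens lie inside the jar, with caps at (203,168) and (214,152) seen through the mouth. The blue pens still stand in the block, the mug and tape have not moved, and the gripper is clear.

```bash
python3 -c "
from cell import r
print(r.job_done())"
```

```text
the job is handed in; nothing more can be done
None
```

Both orange-capped markers are fully inside the jar, the two blue ones still stand in the block, the mug and tape were left alone, and the job was handed in at about 13.5 s.

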